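# Lock the bench meter's cover with a flat screwdriver

## Robot

A 6-joint arm with a two-finger parallel gripper is mounted at the origin on the work surface. World frame = base frame: x ahead of the robot, y to its left, z up, the work surface at z = 0. Lengths are in m, angles in rad, forces in N, time in s.
With the tool pointing down it reaches from about 0.35 to 0.775 m from the base axis. Payload 5.5 kg.
Tool frame: the origin (TCP) lies midway between the tips of the shut fingers; the grasp point (between the pads) lies 19 mm behind it; x points along the fingers, y is the direction in which the jaws open and shut, and the axes are right-handed (so a half turn about x gives the same grasp; the last joint's range is limited). The gripper opens to 85 mm and grips with 20 to 120 N. Pads are 22 mm wide; open, the fingers measure 114 mm over their backs; the gripper's body (76 mm by 85 mm) begins 54 mm behind the grasp point. The pads swing forward as they close: fully open they stand 13 mm farther back than shut.
Start: joints at [1.107, 0.313, 0.046, 1.304, 0, 1.431], TCP at [0.183, 0.545, 0.231] pointing down, gripper open.
Joint ranges: [-2.76, 2.76], [-0.86, 1.69], [-1.03, 1.26], [-2.2, 2.34], [-1.47, 1.5], [-3.14, 3.14]. Speed limits (rad/s): [2.57, 2.57, 3.14, 3.14, 3.14, 3.14].

## Interface

Orientations are given as a unit quaternion [w, x, y, z].
In Python, from workcell import env, optics, order, models gives the robot as it stands. The module is installed in compiled form; this text tells all that it offers.
- The arm moves only by the tool servo_tool, never from a script. Its argument "moves" is a list of rows, each a list of 5 numbers: the shift along the tool's x, y, z in cm, then the turn about the tool's x in rad, then the closure, from -1 (fully open) to 1 (shut). A call has exactly 10 rows; each row shifts and turns the commanded pose from where the row before left it, along the tool's axes as they then stand; what a row does not reach is not made up. A row lasts 1/8 s, in which the tool goes at most 62.5 mm and 10.7 degrees, less where a joint would pass 70% of its speed; a pose out of reach is approached as far as the arm can. A call is refused whole if a number of a shift passes 6.25 or a number of a turn 0.188, either way. A call with a gripper value outside its range is refused whole. The fingers move at their own pace and stop on an object; "grip_force" is the grip in N (left out, the last holds). Time passes only in rows, so rows that do not move let the fingers close, or fill a call up. It gives the time, the measured TCP pose, the force and the opening at its end, in the units of the state.
- env.get_state(): the state, without advancing time (a new reading comes with each control period).
- optics.read_camera(name): name is "scene" or "top"; returns a dict with "pixels" (420x560x3 uint8, blue, green, red), "vertical_fov" (degrees; the focal length in pixels is half the picture's height over the tangent of half this angle, whatever the lens; pixels are square), "cx", "cy" (the principal point, pixels), "extrinsics" (4x4, takes a point from world to camera coordinates). Camera axes: x right, y up, looking along -z (the intrinsics and any distortion apply to the point x, -y, -z); pixel columns grow to the right and rows downward; lengths in m; the calibration is good to about 2 mm. A picture is of the moment at which its call begins. There is no depth.
- order.hand_in(): hands the job in, once; it reports no verdict.
Trained networks look in a picture, given as the dict that the camera call returned (one of the last four; its "shot" number tells which), for a name from the list of things; names that differ only in an ending like _2 or _b are one class to them, and where a whole thing is asked for, a point or a joint stands for the part that bears it (a point fixed in the world has none). Each returns a list of dicts, best first, with "conf" (0 to 1); they miss things now and then, are a little off and sometimes report something else, mostly with a low value. They report only what shows in the picture. A call takes as long as a camera call. They do not tell look-alikes from the thing itself.
- models.outline_of(name, picture): "pixels" (420x560 bool, what is visible of it) and "location" ([column, row] in pixels, amid what is visible of it).
- models.pinpoint(name, picture): "location" ([column, row] in pixels: a listed point, or the origin of a listed thing).
The state is a dict: "clock": time; "joint_pos": joint angles; "qvel": joint speeds; "tau": joint torques, N m; "tcp_pos": TCP position; "orientation": TCP orientation; "wrist_force": force on the tool from outside, world axes, zero at the start; "ft_torque": the same for the moment, N m; "finger_gap": finger opening in m.
Only numpy, scipy, OpenCV 4.12 (cv2) and the standard library are available. Lean on these libraries where they do the work, as an engineer would, in place of code of your own. Each camera call takes 0.05 s, during which the arm holds its last target.

## Task

Take the flat-bladed screwdriver out of the wooden rack and rest its blade lightly (a few newtons) on the spring-loaded slotted fastener in the bench meter's cover, turning it gently until the blade drops into the slot, and let it down to the floor of the slot. Only then turn the fastener clockwise fully to its end stop to lock the cover, without pressing hard or forcing it past the stop, and hang the screwdriver upright in the rack again, fully home, in the hole that it came from. Touch the meter with the screwdriver only, and do not disturb the other tool, the glassware or the other things on the bench.

Things in the scene. Friction and masses are not known exactly. Their poses are not given: they have to be found in the camera images.
- driver_grip (a point): the flat screwdriver's grip point: middle of its square wooden handle (26 x 26 mm, 75 mm long, flats square to this frame's x and y), on the tool's axis, z up when it hangs in the rack (its turn in the hole varies). Below it: a 36 mm round flange from -40 to -45 mm, a 19 mm ferrule tapering to -59 mm, a 10 mm shaft, the blade from -105 to -119 mm. End cap at +39 mm.
- driver_tip (a point): the middle of the screwdriver's straight tip edge, 119 mm below driver_grip; same axes: the blade is 18 mm wide along x, 2.5 mm thick along y
- screw (a point): a point on the fastener's vertical axis, 81 mm above the bench, fixed to the meter, with the meter's axes. The free top of the steel head (28 mm across) stands within 4 mm of this height, higher or lower, and its one slot (right across, 5 mm wide, chamfered, 12 mm deep) within 0.45 rad either way of the pointer of the disc below: neither is measured. The head is sprung downwards: 1 N at first touch, 5 N after 2 mm, then solid.
- lock (a joint): turn (rad) of the 44 mm aluminium disc with a pointer, under the slotted head: 0 with the pointer to the meter's front (-x), growing clockwise seen from above to the solid end stop at 0.75 (locked, second mark); at v the pointer's line is the meter's x axis turned by -v about z. Turning the head takes 0.05 N m within its free play; at the play's end it takes the disc along (0.09 N m).
- hole_left (a point): centre of the mouth of one of the two round holes (24 mm wide, chamfered, through the 12 mm top board) in the wooden rack, at the rack's top face, 90 mm above the bench; fixed to the rack. The holes are 90 mm apart along the rack's y axis; the rack is 75 x 180 mm. The space below is open for 69 mm.
- hole_right (a point): the same for the other hole. Which hole holds the screwdriver varies.
- nutdriver: the other tool in the rack: a nut driver with a round handle 22 mm across, up to 75 mm above the rack; its origin is on its axis at the flange's underside; leave it alone
- beaker: bystander: glass beaker, 64 mm across, 80 mm high; origin at the middle of its underside
- weigh_jar: bystander: small glass weighing jar with lid, 44 mm across, 53 mm high; origin at the middle of its underside
- flask_a: bystander: amber stoppered flask, 56 mm across, 112 mm high; origin at the middle of its underside
- flask_b: bystander: clear stoppered flask, 64 mm across, 127 mm high; origin at the middle of its underside
- wash_bottle: bystander: white plastic bottle, 68 mm across, 150 mm high; origin at the middle of its underside
- weights_box: bystander: black box 75 x 55 x 30 mm; origin at the middle of its underside
- notepad: bystander: paper pad 90 x 70 x 12 mm; origin at the middle of its underside
- meter: the bench meter, a cream box 200 x 240 x 55 mm; origin at the middle of its underside, z up, x away from its front edge. The screw lies 20 mm before and 30 mm to the right (-y) of its middle; a folded electrode arm up to 101 mm high runs along its far edge, 105 mm behind the screw
- driver: the flat screwdriver as a whole, 0.13 to 0.21 kg; origin on its axis at the flange's underside, 45 mm below driver_grip, same axes; it hangs by this flange on the rack's top
Things that resemble listed ones, but are neither listed nor needed, are in the scene too. Leave any purple look-alike of the driver alone.

How it is judged:
On the way, in this order (a step that is already met when the one before it is completed fails the run):
1. the screwdriver is held clear of the rack (contact force between the fingers and driver above 0.5 N and height (world z) of driver_tip above 0.095 m), for 0.1 s.
2. the blade has dropped into the slot, its tip more than 7.2 mm below the point screw (always so with the tip on the slot's floor) (contact force between the fingers and driver above 0.5 N and z of driver_tip in the frame of screw below -0.0072 m and horizontal distance between driver_tip and screw below 0.005 m and angle between driver_grip's own z axis and vertical below 0.15 rad), for 0.1 s.
3. the fastener has been turned to its end stop (0.69 rad or more) with the blade in the slot (z of driver_tip in the frame of screw below -0.0072 m and horizontal distance between driver_tip and screw below 0.005 m and angle between driver_grip's own z axis and vertical below 0.15 rad and value of joint lock above 0.69 rad), for 0.1 s.
At the end, for the whole second after the job is handed in: the fastener stands at its end stop (lock 0.69 rad or more), and the screwdriver is released, at rest and upright (within 0.12 rad) in the free hole of the rack, its flange down on the rack (height within 4 mm, axis within 8 mm of the hole's) (value of joint lock above 0.69 rad and ((z of driver_grip in the frame of hole_left between 0.041 and 0.049 m and horizontal distance between driver_grip and hole_left below 0.008 m) or (z of driver_grip in the frame of hole_right between 0.041 and 0.049 m and horizontal distance between driver_grip and hole_right below 0.008 m)) and angle between driver_grip's own z axis and vertical below 0.12 rad and linear speed of driver below 0.02 m/s and contact force between the fingers and driver below 0.1 N and not (distance of nutdriver from where it was at the start of the episode above 0.015 m)); the robot touches nothing.
It fails at once if the screwdriver presses or twists on the meter with more than 10 N while the blade is not down in the slot (contact force between driver and meter above 10 N and not (z of driver_tip in the frame of screw below -0.0072 m and horizontal distance between driver_tip and screw below 0.005 m and angle between driver_grip's own z axis and vertical below 0.15 rad)).
It fails at once if the screwdriver presses or twists on the meter with more than 50 N (contact force between driver and meter above 50 N).
It fails at once if the fingers or arm touch the meter with more than 2 N (contact force between any of the fingers, the arm and meter above 2 N).
It fails at once if a bystander is moved more than 30 mm, or the nut driver more than 15 mm (distance of any of beaker, weigh_jar, flask_a, flask_b, wash_bottle, weights_box, notepad from where it was at the start of the episode above 0.03 m or distance of nutdriver from where it was at the start of the episode above 0.015 m).
It also fails if it takes over 72 s, if anything falls off the work surface, if the arm or the gripper's body presses on something with over 40 N, if the wrist force passes 120 N, or if a joint passes its speed limit or range.

## Working session

There is one attempt and no reset: what is moved stays moved. The work goes in short steps, Python scripts to look and compute and a tool call to move; the robot and the scene stay as the last step left them, time stands still between calls to the robot, and variables do not carry over. Pictures are saved under pics/ and viewed, and the job is handed in when it is done.

Besides the shell and the picture viewer there is one more tool, called after "Emit:" by a JSON object that holds its "fn" and its "kwargs", one argument or row to a line. servo_tool: Moves the arm, as the interface text tells. Its arguments: {"type":"object","properties":{"moves":{"type":"array"},"grip_force":{"type":"number"}},"required":["moves"]}

```bash
mkdir -p pics
cat > h.py <<'E'
import numpy as np, cv2, pickle
from workcell import env, optics, order, models
def cam(n,save=None):
    p=optics.read_camera(n)
    if save: cv2.imwrite('pics/'+save,p['pixels'])
    return p
def K(p):
    h=p['pixels'].shape[0]; f=h/2/np.tan(np.radians(p['vertical_fov'])/2)
    return f,p['cx'],p['cy']
def ray(p,uv):
    f,cx,cy=K(p); E=np.array(p['extrinsics']); R=E[:3,:3]; t=E[:3,3]
    d=R.T@np.array([(uv[0]-cx)/f,-(uv[1]-cy)/f,-1.0]); return -R.T@t,d
def atz(p,uv,z):
    c,d=ray(p,uv); return c+d*(z-c[2])/d[2]
def proj(p,X):
    f,cx,cy=K(p); E=np.array(p['extrinsics']); q=E[:3,:3]@np.array(X)+E[:3,3]
    return np.array([cx+f*q[0]/-q[2],cy+f*q[1]/q[2]])
E
python3 - <<'E'
from h import *
print(env.get_state())
for n in('scene','top'):
    p=cam(n,n+'0.png'); print(n,{k:v for k,v in p.items() if k!='pixels'})
    for m in ['driver_grip','screw','hole_left','hole_right','nutdriver','driver','meter','lock','beaker','weigh_jar','flask_a','flask_b','wash_bottle','weights_box','notepad']:
        try: print(m,[(np.round(d['location'],1).tolist(),round(d['conf'],2)) for d in models.pinpoint(m,p)])
        except Exception as e: print(m,e)
E
```

```text
{'clock': 0.0, 'joint_pos': array([1.10742440e+00, 3.13970888e-01, 4.49918948e-02, 1.30363291e+00,
       3.17378818e-06, 1.43119353e+00]), 'qvel': array([-0.00013794, -0.00105701,  0.00022572, -0.00167272,  0.00050848,
        0.00111761]), 'tau': array([-1.73123004e-03, -4.80631435e+01,  2.98532134e+01,  1.94812246e-02,
       -1.66919149e-04,  1.82337260e-06]), 'tcp_pos': array([0.18270727, 0.54465279, 0.23043097]), 'orientation': array([ 0.6976696 ,  0.11335769,  0.69805295, -0.11458292]), 'wrist_force': array([ 0.07942012,  1.10691573, -0.12702102]), 'ft_torque': array([-0.07031406, -0.03563513,  0.01521348]), 'finger_gap': 0.08536641320626906}
scene {'vertical_fov': 55.30352744496062, 'cx': 271.5397957874675, 'cy': 206.58668738408045, 'extrinsics': array([[ 0.85776188,  0.51375125,  0.01744163, -0.43189416],
       [-0.41307597,  0.66868468,  0.61824675,  0.24859892],
       [ 0.30596209, -0.53751321,  0.78579052, -1.17599065],
       [ 0.        ,  0.        ,  0.        ,  1.        ]]), 'shot': 1}
driver_grip [([277.6, 321.5], 0.79), ([289.1, 366.3], 0.69), ([233.1, 281.0], 
[... 1304 characters left out ...]
55)]
hole_right [([348.8, 191.5], 0.74)]
nutdriver [([312.3, 205.8], 0.53)]
driver [([374.3, 150.7], 0.9), ([348.2, 196.6], 0.51)]
meter []
lock it knows: beaker, driver, driver_grip, driver_tip, flask, hole_left, hole_right, meter, notepad, nutdriver, screw, wash_bottle, weigh_jar, weights_box
beaker [([258.0, 283.9], 0.78), ([403.7, 225.8], 0.68), ([225.8, 284.0], 0.6)]
weigh_jar [([250.5, 172.3], 0.58)]
flask_a [([306.5, 148.0], 0.9), ([258.2, 139.8], 0.81), ([258.1, 282.3], 0.72)]
flask_b [([306.5, 148.0], 0.9), ([258.2, 139.8], 0.81), ([258.1, 282.3], 0.72)]
wash_bottle [([404.9, 225.2], 0.75)]
weights_box [([226.7, 282.4], 0.68), ([356.2, 289.2], 0.25)]
notepad [([355.7, 291.5], 0.81)]
```

Run:
```python
import cv2
for n in('scene','top'):
    a=cv2.imread(f'pics/{n}0.png'); cv2.imwrite(f'pics/{n}0b.png',cv2.resize(a,(800,600),interpolation=cv2.INTER_CUBIC))
```

```text
(no output)
```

View pics/scene0b.png

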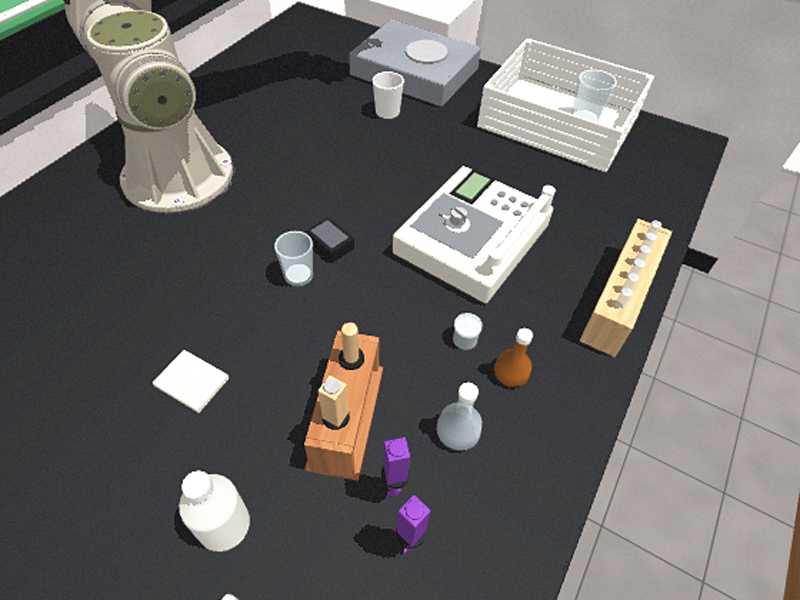

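View pics/top0b.png

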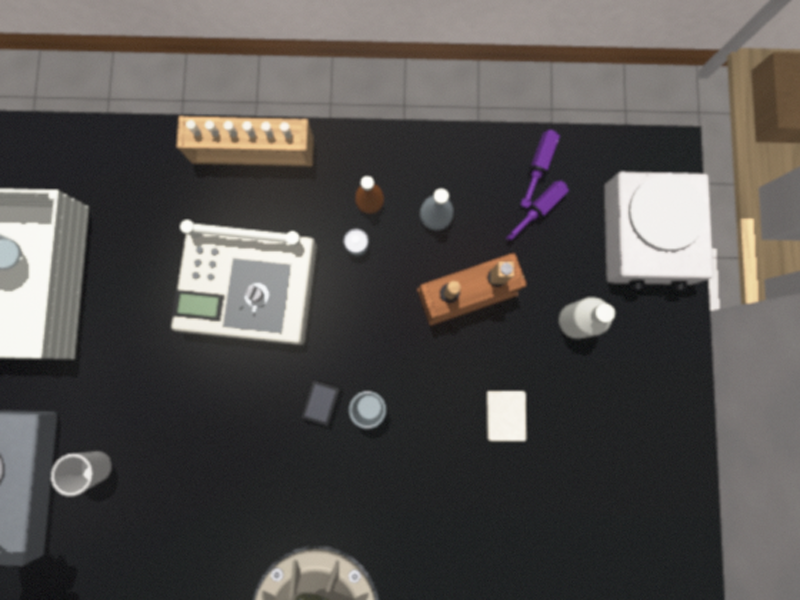

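The scene view (560-px coordinates) shows these driver candidates:
- The wooden square handle in the rack's near hole, at about (233,281).
- Two purple drivers lying on the bench, at (277,321) and (289,366). These are look-alikes to leave alone.
- The round-handled nut driver, at (245,250).

The wooden square-handled one fits the description. Next I'll enlarge it and the screw, and triangulate both.

Run:
```python
from h import *
P={n:cam(n) for n in('scene','top')}
def crop(n,c,r,s,o):
    a=P[n]['pixels'][c[1]-r:c[1]+r,c[0]-r:c[0]+r]; return cv2.resize(a,(390,390),interpolation=cv2.INTER_CUBIC)
A=np.vstack([np.hstack([crop('scene',(236,275),45,0,0),crop('top',(340,195),40,0,0)])])
B=np.hstack([crop('scene',(320,152),20,0,0),crop('top',(179,206),20,0,0)])
cv2.imwrite('pics/c1.png',A);cv2.imwrite('pics/c2.png',B)
def tri(u,v):
    M=np.zeros((3,3));b=np.zeros(3);L=[]
    for n,x in(('scene',u),('top',v)):
        c,d=ray(P[n],x);d=d/np.linalg.norm(d);Q=np.eye(3)-np.outer(d,d);M+=Q;b+=Q@c;L.append((c,d))
    X=np.linalg.solve(M,b); return X.round(4),[round(float(np.linalg.norm(np.cross(X-c,d))),4) for c,d in L]
for k,u,v,z in [('grip',(233.1,281),(352.4,189.5),.135),('screw',(320.8,148.8),(178.8,205.9),.081),('hr',(235,291.3),(348.8,191.5),.09),('hl',(245.8,250),(314.6,203.8),.09),('nut',(245.4,249.4),(312.3,205.8),.09),('beaker',(211.3,191.4),(258,283.9),0),('jar',(326.9,238.9),(250.5,172.3),0),('fb',(317.6,298.7),(306.5,148),0),('fa',(355.5,261.5),(258.2,139.8),0),('wash',(155.5,366.9),(404.9,225.2),0)]:
    print(k,tri(u,v),atz(P['scene'],u,z).round(4)[:2],atz(P['top'],v,z).round(4)[:2])
for m in['driver','nutdriver','meter','driver_grip','screw']:
    for n in P: 
        for d in models.outline_of(m,P[n])[:4]: print(m,n,round(d['conf'],2),np.round(d['location'],1),int(d['pixels'].sum()))
print(proj(P['top'],env.get_state()['tcp_pos']))
```

```text
grip (array([ 0.6121, -0.3178,  0.1376]), [0.0003, 0.0003]) [ 0.611 -0.317] [ 0.6128 -0.3182]
screw (array([0.5715, 0.1185, 0.0838]), [0.0022, 0.0022]) [0.572 0.123] [0.57   0.1179]
hr (array([ 0.6137, -0.3171,  0.0979]), [0.0009, 0.0009]) [ 0.6105 -0.3147] [ 0.6158 -0.318 ]
hl (array([ 0.5806, -0.2304,  0.0952]), [0.0008, 0.0008]) [ 0.5781 -0.2283] [ 0.582  -0.2305]
nut (array([ 0.5763, -0.2255,  0.0872]), [0.001, 0.001]) [ 0.5767 -0.2276] [ 0.5767 -0.2246]
beaker (array([ 0.374 , -0.086 ,  0.0024]), [0.0029, 0.0029]) [ 0.3748 -0.0826] [ 0.3717 -0.0878]
jar (array([ 0.6853, -0.0558, -0.0076]), [0.0031, 0.0031]) [ 0.689  -0.0587] [ 0.6809 -0.058 ]
fb (array([ 0.7443, -0.2149,  0.0268]), [0.0033, 0.0033]) [ 0.7385 -0.2044] [ 0.7551 -0.2151]
fa (array([ 0.7728, -0.0788,  0.0018]), [0.0029, 0.0029]) [ 0.7704 -0.0797] [ 0.7759 -0.0771]
wash (array([ 0.5418, -0.4876,  0.0053]), [0.0022, 0.0022]) [ 0.5414 -0.4855] [ 0.5409 -0.4911]
driver scene 0.82 [217.  405.5] 439
driver scene 0.7 [232.1 283.2] 642
driver scene 0.53 [305.7 400.8] 371
driver top 0.78 [380.2 108.4] 420
driver top 0.69 [226.9 285.6] 622
driver top 0.68 [410.8 164.8] 469
driver top 0.55 [351.4 191.1] 277
nutdriver scene 0.91 [244.6 244.2] 440
nutdriver top 0.5 [310.7 204.9] 172
meter scene 0.9 [332.9 161. ] 6365
meter top 0.98 [170.6 194.6] 6972
driver_grip scene 0.83 [232.1 281.2] 670
driver_grip scene 0.82 [215.6 404.6] 453
driver_grip scene 0.76 [305.6 406.3] 369
driver_grip top 0.83 [382.3 106.1] 381
driver_grip top 0.71 [173.9 199.5] 7052
driver_grip top 0.67 [350.3 191.3] 218
screw scene 0.83 [331.3 161. ] 6334
screw top 0.58 [174.4 196.8] 6940
[-57.59756917 377.77772203]
```

View pics/c1.png

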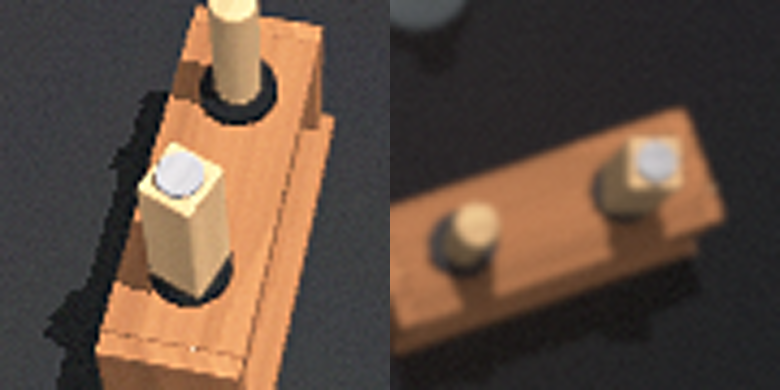

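View pics/c2.png

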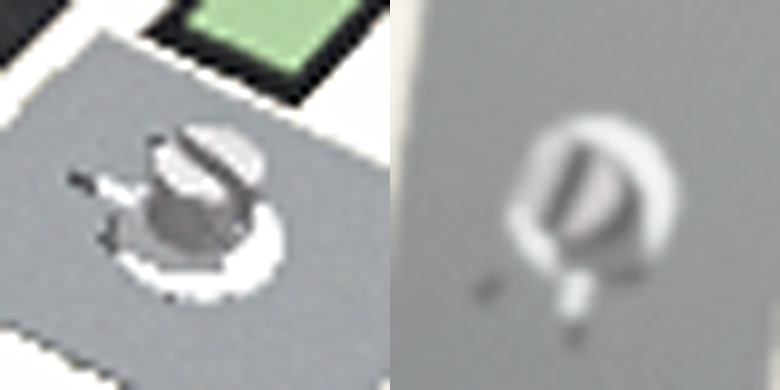

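The enlarged crop confirms it: the wooden driver with the square handle stands in the right hole. In the zoomed views the fastener slot runs roughly 0.3 rad clockwise of the pointer line. Next I'll measure the handle's turn, the meter's yaw, the slot and the tool axes.

Run:
```python
from h import *
from scipy.spatial.transform import Rotation as Ro
s=env.get_state();q=s['orientation'];R=Ro.from_quat(np.roll(q,-1)).as_matrix();print('tool axes cols\n',R.round(3))
S=cam('scene');T=cam('top')
def sc(pts,c,r): return [np.array(p)/(390/(2*r))+np.array(c)-r-0.4 for p in pts]
# handle top square in scene
z=.135+.0375
for p,c,r,pts in ((S,(236,275),45,[(180,142),(222,167),(190,215),(139,187)]),(T,(340,195),40,[(628-390,138),(679-390,138),(680-390,190),(630-390,190)])):
    X=np.array([atz(p,u,z)[:2] for u in sc(pts,c,r)]); e=np.roll(X,-1,0)-X
    print('handle',X.mean(0).round(4),np.linalg.norm(e,axis=1).round(4),[round(float(np.arctan2(a[1],a[0])%(np.pi/2)),3) for a in e])
# meter yaw, and slot
for n,p in(('scene',S),('top',T)):
    m=models.outline_of('meter',p)[0]['pixels'].astype(np.uint8)
    c=max(cv2.findContours(m,0,2)[0],key=cv2.contourArea)[:,0]
    W=np.array([atz(p,u,.055)[:2] for u in c]).astype(np.float32)
    r=cv2.minAreaRect(W*1000);print(n,'meter rect',r)
zs=.081
for p,c,r,pts in((S,(320,152),20,[(180,135),(245,187),(208,158)]),(T,(179,206),20,[(580-390,147),(552-390,215),(575-390,178)])):
    X=np.array([atz(p,u,zs)[:2] for u in sc(pts,c,r)]);d=X[1]-X[0];print('slot',X.round(4).tolist(),np.arctan(d[1]/d[0]).round(3))
```

```text
tool axes cols
 [[ 0.     0.318  0.948]
 [ 0.     0.948 -0.318]
 [-1.     0.     0.   ]]
handle [ 0.6123 -0.3161] [0.0205 0.0241 0.0239 0.0252] [1.537, 0.046, 0.012, 1.482]
handle [ 0.6088 -0.3139] [0.0247 0.0255 0.0241 0.0255] [0.023, 0.014, 0.023, 0.036]Traceback (most recent call last):
  File "<stdin>", line 13, in <module>
IndexError: list index out of range
```

Run:
```python
from h import *
S=cam('scene');T=cam('top')
def sc(pts,c,r): return [np.array(p)/(390/(2*r))+np.array(c)-r-0.4 for p in pts]
for n,p in(('scene',S),('top',T)):
    L=models.outline_of('meter',p)
    if not L: print('miss',n);continue
    m=L[0]['pixels'].astype(np.uint8)
    c=max(cv2.findContours(m,0,2)[0],key=cv2.contourArea)[:,0]
    W=np.array([atz(p,u,.055)[:2] for u in c]).astype(np.float32)
    print(n,'meter rect',cv2.minAreaRect(W*1000))
    for k in('screw','driver_grip','hole_right'): print(k,[(np.round(d['location'],1).tolist(),round(d['conf'],2)) for d in models.pinpoint(k,p)])
zs=.081
for p,c,r,pts in((S,(320,152),20,[(180,135),(245,187),(208,158)]),(T,(179,206),20,[(580-390,147),(552-390,215),(575-390,178)])):
    X=np.array([atz(p,u,zs)[:2] for u in sc(pts,c,r)]);d=X[1]-X[0];print('slot',X.round(4).tolist(),np.arctan(d[1]/d[0]).round(3))
# meter front-edge yaw by top-face corners, hand-read in 800px image
for k in (.7,):
    X=np.array([atz(T,np.array(u)*k,.055)[:2] for u in [(172,330),(305,343),(314,237)]]);e=np.diff(X,axis=0);print(X.round(4).tolist(),[np.arctan2(a[1],a[0]).round(3) for a in e],np.linalg.norm(e,axis=1))
```

```text
scene meter rect ((601.99951171875, 151.72308349609375), (316.3343811035156, 206.48936462402344), 85.28002166748047)
screw [([319.5, 146.5], 0.82)]
driver_grip [([234.0, 281.3], 0.95), ([235.5, 289.4], 0.72), ([355.1, 261.5], 0.25)]
hole_right [([233.3, 289.5], 0.76)]
top meter rect ((596.8779907226562, 150.23048400878906), (257.2227478027344, 209.2939910888672), 85.06803894042969)
screw [([177.1, 204.8], 0.89)]
driver_grip [([412.3, 159.7], 0.9), ([351.2, 188.0], 0.72), ([384.6, 101.2], 0.6), ([225.6, 283.7], 0.23)]
hole_right [([348.4, 192.9], 0.55)]
slot [[0.5606, 0.1303], [0.5835, 0.1219], [0.5706, 0.1264]] -0.352
slot [[0.5835, 0.1205], [0.5653, 0.1269], [0.5752, 0.1213]] -0.337
[[0.5038, 0.2736], [0.4854, 0.0293], [0.6839, 0.0208]] [np.float64(-1.646), np.float64(-0.043)] [0.24498665 0.19872091]
```

Emit:
{"fn": "servo_tool", "kwargs": {
  "moves": [
    [0,-2,2,0,-1],
    [0,-4,4,0,-1],
    [0,-4.2,4.2,0,-1],
    [0,-4.2,4.2,0,-1],
    [0,-4.2,4.2,0,-1],
    [0,-4.2,4.2,0,-1],
    [0,-4.2,4.2,0,-1],
    [0,-4.2,4.2,0,-1],
    [0,-4.2,4.2,0,-1],
    [0,-4.2,4.2,0,-1]
  ]
}}

```text
clock: 4.0
tcp_pos: [0.4331, 0.0418, 0.2317]
orientation: [0.698, 0.114, 0.697, -0.114]
wrist_force: [1.5, 0.8, -0.2]
finger_gap: 0.0853
```

Emit:
{"fn": "servo_tool", "kwargs": {
  "moves": [
    [0,-4.2,4.2,0,-1],
    [0,-4.2,4.2,0,-1],
    [0,-4.2,4.2,0,-1],
    [0,-4.2,4.2,0,-1],
    [0,-4.2,4.2,0,-1],
    [0,-4.2,4.2,0,-1],
    [0,-3.0,3.0,0.1,-1],
    [0,0,0,0.18,-1],
    [0,0,0,0.18,-1],
    [0,0,0,0.18,-1]
  ]
}}

```text
clock: 5.25
tcp_pos: [0.61, -0.3136, 0.2308]
orientation: [0.625, 0.33, 0.626, -0.33]
wrist_force: [-0.6, -0.1, 1.1]
finger_gap: 0.0853
```

Emit:
{"fn": "servo_tool", "kwargs": {
  "moves": [
    [0,0,0,0.18,-1],
    [0,0,0,0.18,-1],
    [0,0,0,0.18,-1],
    [0,0,0,0.04,-1],
    [0,0,0,0,-1],
    [0,0,0,0,-1],
    [0,0,0,0,-1],
    [0,0,0,0,-1],
    [0,0,0,0,-1],
    [0,0,0,0,-1]
  ]
}}

```text
clock: 6.5
tcp_pos: [0.61, -0.3133, 0.2313]
orientation: [0.507, 0.493, 0.507, -0.493]
wrist_force: [0.1, 1.0, -0.4]
finger_gap: 0.0856
```

```bash
cat >> h.py <<'E'
from scipy.spatial.transform import Rotation as Ro
def st():
    s=env.get_state();R=Ro.from_quat(np.roll(s['orientation'],-1)).as_matrix()
    y=np.arctan2(R[1,1],R[0,1]);return s,R,y
def show():
    s,R,y=st();print('t',round(s['clock'],2),'tcp',s['tcp_pos'].round(4),'yaw',round(y,3),'x',R[:,0].round(3),'F',s['wrist_force'].round(2),'M',s['ft_torque'].round(3),'gap',round(s['finger_gap'],4),'j6',s['joint_pos'][5].round(3));return s,R,y
def to(P,yaw=None):
    s,R,y=st();d=R.T@(np.array(P)-s['tcp_pos'])*100;print('shift cm',d.round(2),'turn',None if yaw is None else round((y-yaw+np.pi)%(2*np.pi)-np.pi,3))
E
python3 - <<'E'
from h import *
show();to([.6118,-.3168,.116],.02)
E
```

```text
t 6.5 tcp [ 0.61   -0.3133  0.2313] yaw 0.027 x [ 0.  0. -1.] F [ 0.15  1.01 -0.39] M [-0.035 -0.031  0.067] gap 0.0856 j6 0.952
shift cm [11.53  0.17  0.36] turn 0.007
```

Emit:
{"fn": "servo_tool", "kwargs": {
  "moves": [
    [1,0.2,0.3,0,-1],
    [2,0,0,0.007,-1],
    [2,0,0,0,-1],
    [2,0,0,0,-1],
    [2,0,0,0,-1],
    [1.7,0,0,0,-1],
    [0.9,0,0,0,-1],
    [0,0,0,0,-1],
    [0,0,0,0,-1],
    [0,0,0,0,-1]
  ]
}}

```text
clock: 7.75
tcp_pos: [0.6126, -0.3166, 0.1163]
orientation: [0.506, 0.495, 0.504, -0.495]
wrist_force: [0.3, -0.0, 0.8]
finger_gap: 0.0855
```

Run:
```python
from h import *
show();S=cam('scene');T=cam('top')
a=S['pixels'][200:320,170:310];b=T['pixels'][135:245,300:400]
cv2.imwrite('pics/g1.png',np.hstack([cv2.resize(a,(420,360),interpolation=2),cv2.resize(b,(330,363),interpolation=2)[:360]]))
```

```text
t 7.75 tcp [ 0.6126 -0.3166  0.1163] yaw 0.02 x [ 0.001 -0.001 -1.   ] F [ 0.33 -0.02  0.83] M [-0.035  0.008  0.016] gap 0.0855 j6 0.957
```

View pics/g1.png

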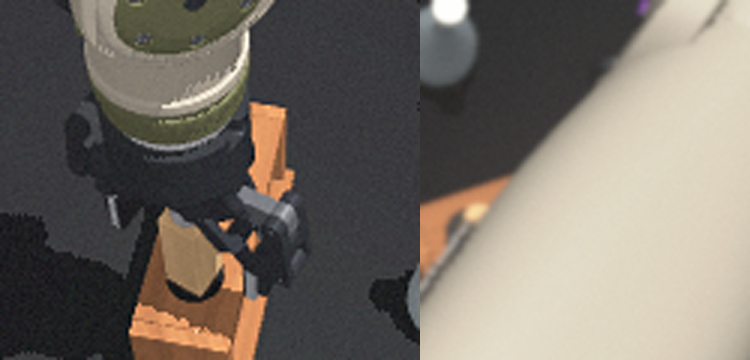

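The handle stands between the open fingers in the scene crop, around (193,260), so I'll close on it.

Emit:
{"fn": "servo_tool", "kwargs": {
  "moves": [
    [0,0,0,0,0],
    [0,0,0,0,0.5],
    [0,0,0,0,1],
    [0,0,0,0,1],
    [0,0,0,0,1],
    [0,0,0,0,1],
    [0,0,0,0,1],
    [0,0,0,0,1],
    [0,0,0,0,1],
    [0,0,0,0,1]
  ],
  "grip_force": 60
}}

```text
clock: 9.1
tcp_pos: [0.6121, -0.3163, 0.1154]
orientation: [0.505, 0.495, 0.505, -0.495]
wrist_force: [-0.4, -1.3, 2.0]
finger_gap: 0.0253
```

Run:
```python
from h import *
show()
```

```text
t 9.1 tcp [ 0.6121 -0.3163  0.1154] yaw 0.02 x [ 0. -0. -1.] F [-0.36 -1.28  1.96] M [-0.041  0.173  0.006] gap 0.0253 j6 0.957
```

Emit:
{"fn": "servo_tool", "kwargs": {
  "moves": [
    [-0.7,0,0,0,1],
    [-1.5,0,0,0,1],
    [-2,0,0,0,1],
    [-2,0,0,0,1],
    [-2,0,0,0,1],
    [-2,0,0,0,1],
    [-2,0,0,0,1],
    [-2,0,0,0,1],
    [-1,0,0,0,1],
    [0,0,0,0,1]
  ]
}}

```text
clock: 10.35
tcp_pos: [0.6125, -0.3165, 0.2684]
orientation: [0.506, 0.495, 0.504, -0.495]
wrist_force: [0.8, -0.6, -1.8]
finger_gap: 0.0254
```

Run:
```python
from h import *
s,R,y=show();S=cam('scene')
a=S['pixels'][180:320,170:310];cv2.imwrite('pics/g2.png',cv2.resize(a,(600,600),interpolation=2))
print(proj(S,s['tcp_pos']+[0,0,.019]),proj(S,s['tcp_pos']+[0,0,-.1]))
```

```text
t 10.35 tcp [ 0.6125 -0.3165  0.2684] yaw 0.02 x [ 0.002 -0.001 -1.   ] F [ 0.81 -0.58 -1.8 ] M [ 0.051  0.005 -0.017] gap 0.0254 j6 0.957
[228.19040417 232.51313031] [232.88555992 271.95520607]
```

View pics/g2.png

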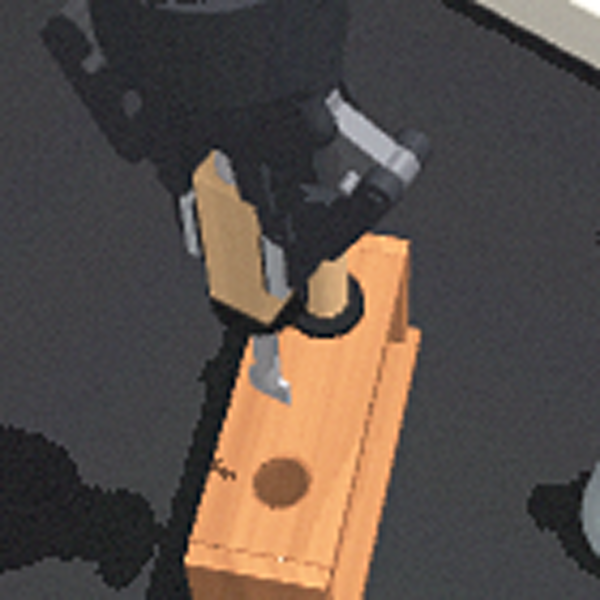

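Run:
```python
from h import *
s,R,y=st();S=cam('scene');o=np.array([170,180])
t=s['tcp_pos']+[0,0,-.1];k=600/140
for n,v in(('x',[.009,0,0]),('y',[0,.009,0])): print(n,((proj(S,t-v)-o)*k).round(),((proj(S,t+v)-o)*k).round(),((proj(S,t+np.array([0,0,.014])+v)-o)*k).round())
print('tip',[(d['location'],d['conf']) for d in models.pinpoint('driver_tip',S)],proj(S,t))
print('hole',[(d['location'],d['conf']) for d in models.pinpoint('hole_right',S)],[(d['location'],d['conf']) for d in models.pinpoint('hole_left',S)])
print(atz(S,(281/k+170-.4,482/k+180-.4),.09))
a=S['pixels'][250:285,215:250];cv2.imwrite('pics/g3.png',cv2.resize(a,(560,560),interpolation=2))
```

```text
x [251. 384.] [288. 405.] [286. 388.]
y [256. 412.] [282. 378.] [280. 360.]
tip [([207.5, 369.5], 0.91), ([232.8, 271.5], 0.71), ([287.8, 385.1], 0.67), ([137.6, 268.2], 0.37)] [232.82809684 272.10765857]
hole [([233.9, 287.8], 0.62), ([320.7, 149.6], 0.26)] [([245.8, 249.6], 0.96), ([326.0, 237.5], 0.63)]
[ 0.61166301 -0.31581525  0.09      ]
```

View pics/g3.png

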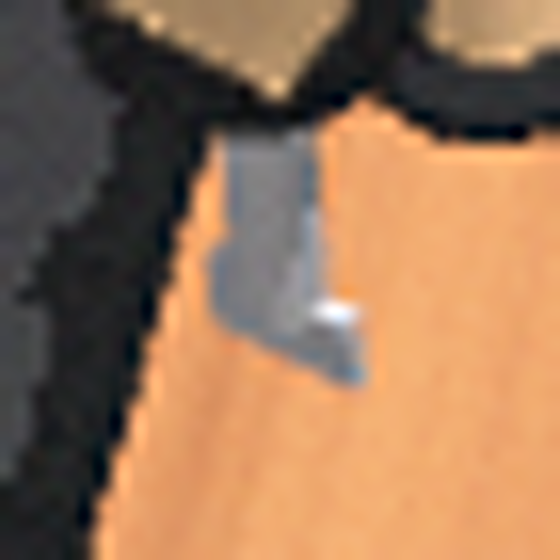

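The blade edge runs along world x, which is the tool's jaw axis. The tip lies within 0.6 px of where I predicted, and the empty hole is within 0.7 mm of the grasp point. Next: triangulate the slotted head.

Run:
```python
from h import *
S=cam('scene');T=cam('top')
A=cv2.imread('pics/scene0.png');B=cv2.imread('pics/top0.png')
cv2.imwrite('pics/m1.png',np.hstack([cv2.resize(A[134:164,306:336],(390,390),interpolation=cv2.INTER_LANCZOS4),cv2.resize(B[190:220,164:194],(390,390),interpolation=cv2.INTER_LANCZOS4)]))
# top view now: still see screw and hole?
cv2.imwrite('pics/m2.png',cv2.resize(T['pixels'],(800,600)))
```

```text
(no output)
```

View pics/m1.png

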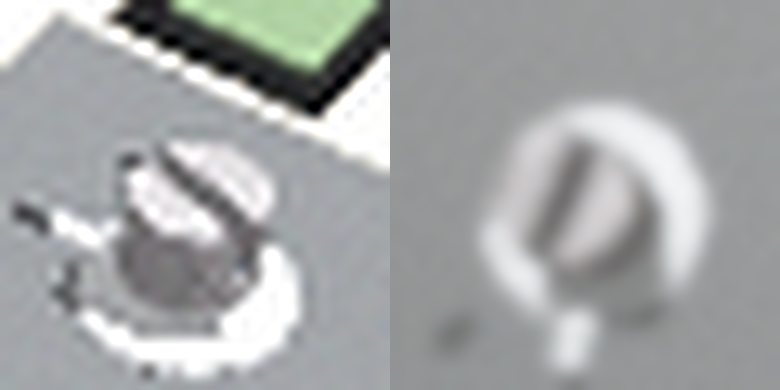

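View pics/m2.png

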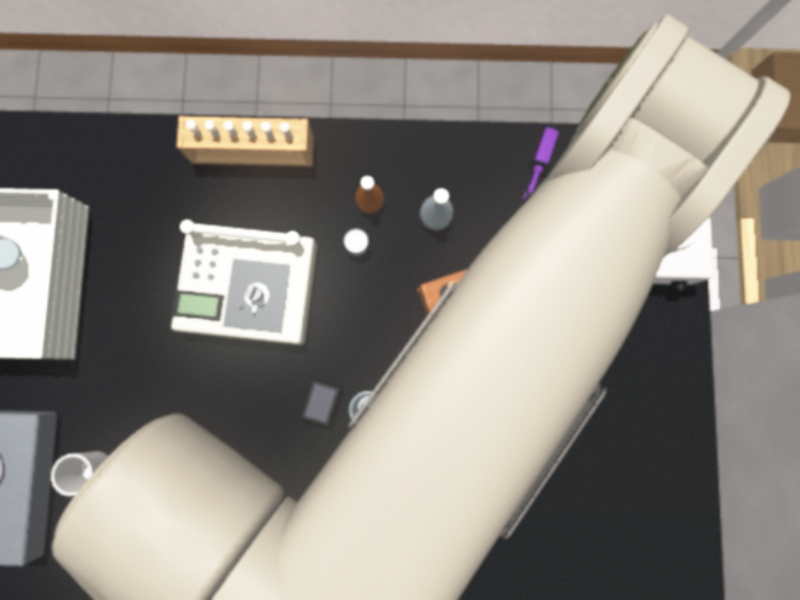

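Run:
```python
from h import *
S=cam('scene');T=cam('top')
for z in(.077,.081,.085): print(z,atz(S,(320.9,148.1),z)[:2].round(4),atz(T,(177.0,204.5),z)[:2].round(4))
to([.5725,.123,.2684])
```

```text
0.077 [0.5695 0.1294] [0.5741 0.1238]
0.081 [0.571  0.1254] [0.5735 0.1227]
0.085 [0.5725 0.1214] [0.573  0.1217]
shift cm [ -0.13  -3.07 -43.99] turn None
```

Emit:
{"fn": "servo_tool", "kwargs": {
  "moves": [
    [0,-0.2,-2,0,1],
    [0,-0.4,-4.5,0,1],
    [0,-0.4,-5.5,0,1],
    [0,-0.4,-5.5,0,1],
    [0,-0.4,-5.5,0,1],
    [0,-0.4,-5.5,0,1],
    [0,-0.4,-5.5,0,1],
    [0,-0.4,-5,0,1],
    [0,-0.1,-3,-0.1,1],
    [0,0,-2,-0.177,1]
  ]
}}

```text
clock: 12.05
tcp_pos: [0.5699, 0.1247, 0.2674]
orientation: [0.57, 0.419, 0.57, -0.418]
wrist_force: [-0.9, -0.1, -1.1]
finger_gap: 0.0253
```

Emit:
{"fn": "servo_tool", "kwargs": {
  "moves": [
    [0,0,0,-0.18,1],
    [0,0,0,-0.18,1],
    [0,0,0,-0.18,1],
    [0,0,0,-0.18,1],
    [0,0,0,-0.18,1],
    [0,0,0,-0.18,1],
    [0,0,0,-0.18,1],
    [0,0,0,-0.18,1],
    [0,0,0,-0.18,1],
    [0,0,0,-0.18,1]
  ]
}}

```text
clock: 13.3
tcp_pos: [0.5703, 0.1229, 0.2673]
orientation: [0.682, -0.186, 0.682, 0.186]
wrist_force: [0.1, 0.2, -1.9]
finger_gap: 0.0258
```

Run:
```python
from h import *
show();to([.5725,.1215,.2684],2.797)
```

```text
t 13.3 tcp [0.5703 0.1229 0.2673] yaw 2.103 x [ 0.  0. -1.] F [ 0.1   0.17 -1.92] M [-0.024 -0.003  0.041] gap 0.0258 j6 -0.458
shift cm [-0.11 -0.23  0.12] turn -0.694
```

Emit:
{"fn": "servo_tool", "kwargs": {
  "moves": [
    [0,-0.2,0.1,-0.17,1],
    [0.5,0,0,-0.18,1],
    [1,0,0,-0.18,1],
    [1.5,0,0,-0.16,1],
    [1.5,0,0,0,1],
    [1.3,0,0,0,1],
    [0.9,0,0,0,1],
    [0,0,0,0,1],
    [0,0,0,0,1],
    [0,0,0,0,1]
  ]
}}

```text
clock: 14.55
tcp_pos: [0.5726, 0.1217, 0.2009]
orientation: [0.581, -0.404, 0.58, 0.404]
wrist_force: [-0.1, -0.7, -1.4]
finger_gap: 0.0254
```

Run:
```python
from h import *
s,R,y=show();to([.5725,.1215,.2],2.797);S=cam('scene');T=cam('top')
a=S['pixels'][110:170,285:345];b=T['pixels'][180:230,150:200]
cv2.imwrite('pics/n1.png',np.hstack([cv2.resize(a,(480,480),interpolation=2),cv2.resize(b,(320,480),interpolation=2)]))
print((proj(S,s['tcp_pos']-[0,0,.0994])-[285,110])*8,(proj(S,[.5725,.1215,.085])-[285,110])*8, [(d['location'],d['conf']) for d in models.pinpoint('driver_tip',S)])
```

```text
t 14.55 tcp [0.5726 0.1217 0.2009] yaw 2.787 x [ 0.001  0.    -1.   ] F [-0.11 -0.68 -1.42] M [-0.014  0.026  0.027] gap 0.0254 j6 -1.144
shift cm [ 0.09  0.   -0.02] turn -0.01
[293.86964791 264.82727742] [287.22496992 304.53067468] [([204.5, 371.7], 0.89), ([289.2, 383.9], 0.79)]
```

View pics/n1.png

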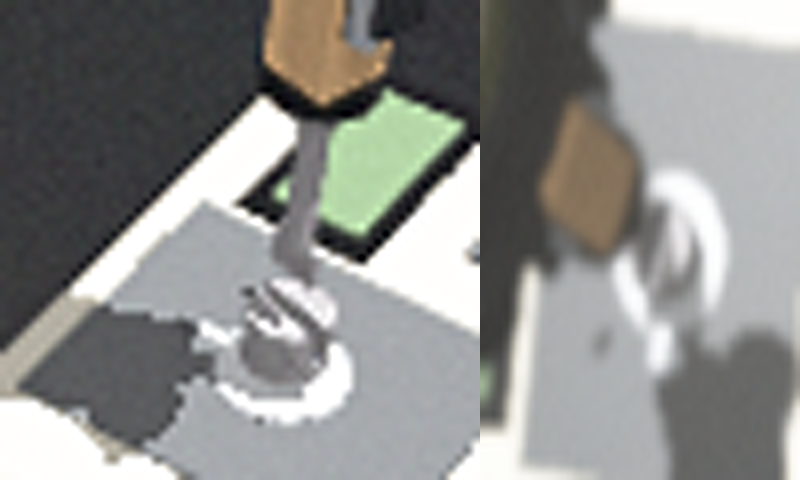

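Emit:
{"fn": "servo_tool", "kwargs": {
  "moves": [
    [0.3,0,0,-0.01,1],
    [0.4,0,0,0,1],
    [0.3,0,0,0,1],
    [0.2,0,0,0,1],
    [0.1,0,0,0,1],
    [0.1,0,0,0,1],
    [0.1,0,0,0,1],
    [0.05,0,0,0,1],
    [0,0,0,0,1],
    [0,0,0,0,1]
  ]
}}

```text
clock: 15.95
tcp_pos: [0.5722, 0.1217, 0.1849]
orientation: [0.578, -0.407, 0.578, 0.407]
wrist_force: [-0.2, -0.1, -1.3]
finger_gap: 0.0258
```

Run:
```python
from h import *
s,R,y=show();S=cam('scene')
a=S['pixels'][120:170,295:345]
cv2.imwrite('pics/n2.png',cv2.resize(a,(500,500),interpolation=2))
```

```text
t 15.95 tcp [0.5722 0.1217 0.1849] yaw 2.797 x [ 0.  0. -1.] F [-0.23 -0.12 -1.28] M [-0.015 -0.009  0.054] gap 0.0258 j6 -1.154
```

View pics/n2.png

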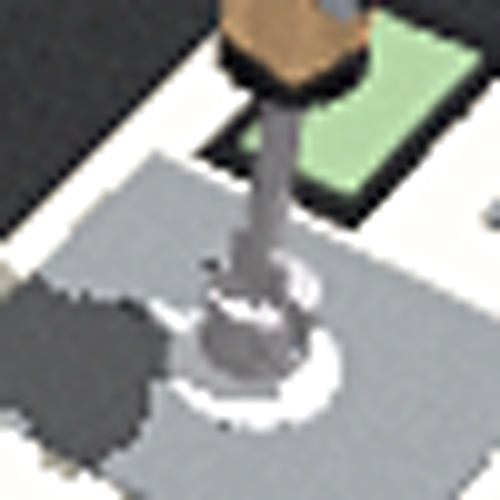

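The blade edge sits right above the slot, at crop (255,290). I'll lower it slowly.

Emit:
{"fn": "servo_tool", "kwargs": {
  "moves": [
    [0.05,0,0,0,1],
    [0.05,0,0,0,1],
    [0.05,0,0,0,1],
    [0.05,0,0,0,1],
    [0,0,0,0,1],
    [0,0,0,0,1],
    [0,0,0,0,1],
    [0,0,0,0,1],
    [0,0,0,0,1],
    [0,0,0,0,1]
  ]
}}

```text
clock: 17.25
tcp_pos: [0.5722, 0.1217, 0.1828]
orientation: [0.578, -0.407, 0.578, 0.407]
wrist_force: [-0.8, 0.7, 0.6]
finger_gap: 0.0253
```

Run:
```python
from h import *
s,R,y=show()
```

```text
t 17.25 tcp [0.5722 0.1217 0.1828] yaw 2.797 x [ 0.  0. -1.] F [-0.8   0.65  0.61] M [ 0.008  0.102 -0.008] gap 0.0253 j6 -1.154
```

Emit:
{"fn": "servo_tool", "kwargs": {
  "moves": [
    [0.05,0,0,0,1],
    [0,0,0,0.04,1],
    [0,0,0,0.04,1],
    [0,0,0,0.04,1],
    [0,0,0,0,1],
    [0,0,0,-0.04,1],
    [0,0,0,-0.04,1],
    [0,0,0,-0.04,1],
    [0,0,0,0,1],
    [0,0,0,0,1]
  ]
}}

```text
clock: 18.5
tcp_pos: [0.5723, 0.1217, 0.1824]
orientation: [0.578, -0.407, 0.578, 0.407]
wrist_force: [-0.8, -0.2, 1.0]
finger_gap: 0.0254
```

Run:
```python
from h import *
s,R,y=show();S=cam('scene')
show()
a=S['pixels'][120:170,295:345]
cv2.imwrite('pics/n3.png',cv2.resize(a,(500,500),interpolation=2))
```

```text
t 18.5 tcp [0.5723 0.1217 0.1824] yaw 2.797 x [ 0.  0. -1.] F [-0.78 -0.24  1.04] M [ 0.013 -0.005 -0.022] gap 0.0254 j6 -1.154
t 18.55 tcp [0.5722 0.1217 0.1824] yaw 2.797 x [ 0.  0. -1.] F [1.33 0.04 0.93] M [ 0.082 -0.016 -0.027] gap 0.0255 j6 -1.154
```

View pics/n3.png

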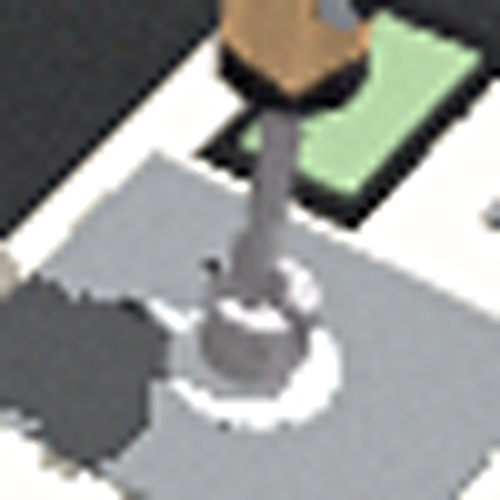

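Run:
```python
from h import *
s,R,y=show();S=cam('scene');o=np.array([295,120])
t=s['tcp_pos']-[0,0,.0994];b=R[:,1]*.009
for n,v in(('c',t),('-',t-b),('+',t+b)): print(n,(proj(S,v)-o)*10)
for z in(.083,.085):
  c=np.array([.5725,.1215,z]);d=np.array([np.cos(-.345),np.sin(-.345),0])*.014
  print(z,[((proj(S,v)-o)*10).round() for v in(c,c-d,c+d)])
A=cv2.imread('pics/scene0.png')
cv2.imwrite('pics/n4.png',np.hstack([cv2.resize(A[130:165,305:340],(400,400),interpolation=cv2.INTER_LANCZOS4),cv2.resize(S['pixels'][130:165,305:340],(400,400),interpolation=cv2.INTER_LANCZOS4)]))
```

```text
t 18.55 tcp [0.5722 0.1217 0.1824] yaw 2.797 x [ 0.  0. -1.] F [1.33 0.04 0.93] M [ 0.082 -0.016 -0.027] gap 0.0255 j6 -1.154
c [257.46894523 285.92136474]
- [282.48261119 305.70590802]
+ [232.66567328 266.30323247]
0.083 [array([258., 287.]), array([220., 256.]), array([297., 317.])]
0.085 [array([259., 281.]), array([220., 250.]), array([298., 312.])]
```

View pics/n4.png

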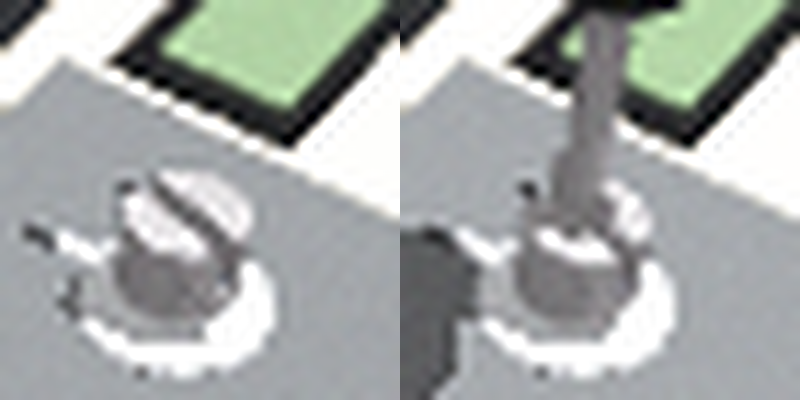

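Emit:
{"fn": "servo_tool", "kwargs": {
  "moves": [
    [0,0,0.05,0,1],
    [0,0,0.05,0,1],
    [0,0,0,0.04,1],
    [0,0,0,0.04,1],
    [0,0,0,-0.04,1],
    [0,0,0,-0.04,1],
    [0,0,0,-0.04,1],
    [0,0,0,-0.04,1],
    [0,0,0,0.04,1],
    [0,0,0,0.04,1]
  ]
}}

```text
clock: 19.85
tcp_pos: [0.5722, 0.123, 0.1816]
orientation: [0.578, -0.406, 0.579, 0.407]
wrist_force: [0.6, 0.4, -0.7]
finger_gap: 0.0255
```

Run:
```python
from h import *
s,R,y=show();S=cam('scene');show()
cv2.imwrite('pics/n5.png',cv2.resize(S['pixels'][130:165,305:340],(500,500),interpolation=cv2.INTER_LANCZOS4))
```

```text
t 19.85 tcp [0.5722 0.123  0.1816] yaw 2.796 x [-0.001  0.001 -1.   ] F [ 0.62  0.41 -0.67] M [ 0.18  -0.082 -0.021] gap 0.0255 j6 -1.151
t 19.9 tcp [0.5723 0.123  0.1817] yaw 2.795 x [-0.001  0.001 -1.   ] F [ 0.37  0.36 -1.18] M [ 0.245 -0.059 -0.034] gap 0.0252 j6 -1.15
```

View pics/n5.png

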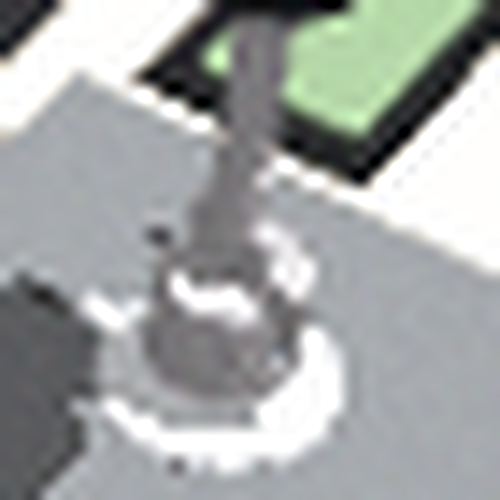

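The load fell back to zero and the tool settled, so the blade has probably dropped in. I'll lower it a little further.

Emit:
{"fn": "servo_tool", "kwargs": {
  "moves": [
    [0.05,0,0,0,1],
    [0.05,0,0,0,1],
    [0.05,0,0,0,1],
    [0.05,0,0,0,1],
    [0,0,0,0,1],
    [0,0,0,0,1],
    [0,0,0,0,1],
    [0,0,0,0,1],
    [0,0,0,0,1],
    [0,0,0,0,1]
  ]
}}

```text
clock: 21.15
tcp_pos: [0.5726, 0.1226, 0.1803]
orientation: [0.578, -0.407, 0.578, 0.407]
wrist_force: [0.7, 1.8, -1.9]
finger_gap: 0.0251
```

Run:
```python
from h import *
s,R,y=show();S=cam('scene');show()
```

```text
t 21.15 tcp [0.5726 0.1226 0.1803] yaw 2.797 x [ 0.  0. -1.] F [ 0.67  1.82 -1.9 ] M [ 0.501 -0.156 -0.013] gap 0.0251 j6 -1.152
t 21.2 tcp [0.5725 0.1226 0.1803] yaw 2.797 x [ 0.  0. -1.] F [ 0.44  1.49 -2.73] M [ 0.555 -0.161 -0.009] gap 0.0254 j6 -1.152
```

Emit:
{"fn": "servo_tool", "kwargs": {
  "moves": [
    [0,0,0.05,0,1],
    [0.05,0,0,0,1],
    [0.05,0,0,0,1],
    [0.05,0,0,0,1],
    [0.05,0,0,0,1],
    [0.05,0,0,0,1],
    [0,0,0,0,1],
    [0,0,0,0,1],
    [0,0,0,0,1],
    [0,0,0,0,1]
  ]
}}

```text
clock: 22.45
tcp_pos: [0.5727, 0.123, 0.1777]
orientation: [0.578, -0.407, 0.578, 0.407]
wrist_force: [0.1, 0.5, -2.3]
finger_gap: 0.0256
```

Run:
```python
from h import *
s,R,y=show();S=cam('scene');show()
```

```text
t 22.45 tcp [0.5727 0.123  0.1777] yaw 2.797 x [-0.  0. -1.] F [ 0.15  0.51 -2.31] M [ 0.171 -0.079  0.018] gap 0.0256 j6 -1.152
t 22.5 tcp [0.5727 0.123  0.1778] yaw 2.797 x [-0.  0. -1.] F [ 0.09  0.17 -2.16] M [ 0.127 -0.099 -0.012] gap 0.0258 j6 -1.152
```

Emit:
{"fn": "servo_tool", "kwargs": {
  "moves": [
    [0.1,0,0,0,1],
    [0.1,0,0,0,1],
    [0.1,0,0,0,1],
    [0.05,0,0,0,1],
    [0.05,0,0,0,1],
    [0.05,0,0,0,1],
    [0,0,0,0,1],
    [0,0,0,0,1],
    [0,0,0,0,1],
    [0,0,0,0,1]
  ]
}}

```text
clock: 23.75
tcp_pos: [0.5727, 0.1231, 0.1733]
orientation: [0.578, -0.407, 0.578, 0.407]
wrist_force: [1.2, 1.2, -2.3]
finger_gap: 0.0255
```

Run:
```python
from h import *
s,R,y=show();S=cam('scene');show()
```

```text
t 23.75 tcp [0.5727 0.1231 0.1733] yaw 2.797 x [-0.  0. -1.] F [ 1.24  1.25 -2.32] M [ 0.149  0.005 -0.015] gap 0.0255 j6 -1.152
t 23.8 tcp [0.5727 0.123  0.1733] yaw 2.797 x [ 0.  0. -1.] F [-0.18  0.75 -2.54] M [ 0.132 -0.066  0.006] gap 0.0253 j6 -1.152
```

Emit:
{"fn": "servo_tool", "kwargs": {
  "moves": [
    [0.05,0,0,0,1],
    [0.05,0,0,0,1],
    [0.05,0,0,0,1],
    [0.05,0,0,0,1],
    [0,0,0,0,1],
    [0,0,0,0,1],
    [0,0,0,0,1],
    [0,0,0,0,1],
    [0,0,0,0,1],
    [0,0,0,0,1]
  ]
}}

```text
clock: 25.05
tcp_pos: [0.5727, 0.1231, 0.1713]
orientation: [0.578, -0.407, 0.578, 0.407]
wrist_force: [0.1, 0.7, -0.5]
finger_gap: 0.0254
```

Run:
```python
from h import *
s,R,y=show();S=cam('scene');show()
```

```text
t 25.05 tcp [0.5727 0.1231 0.1713] yaw 2.797 x [ 0.  0. -1.] F [ 0.05  0.68 -0.48] M [ 0.103 -0.013  0.009] gap 0.0254 j6 -1.152
t 25.1 tcp [0.5727 0.1231 0.1713] yaw 2.797 x [ 0.  0. -1.] F [-0.35  0.06  0.41] M [0.119 0.038 0.008] gap 0.0253 j6 -1.152
```

On the floor of the slot: tip about 9 mm below screw, with roughly 2–3 N of load. Now I'll turn clockwise.

Emit:
{"fn": "servo_tool", "kwargs": {
  "moves": [
    [0.03,0,0,0,1],
    [0,0,0,0.03,1],
    [0,0,0,0.05,1],
    [0,0,0,0.06,1],
    [0,0,0,0.06,1],
    [0,0,0,0.06,1],
    [0,0,0,0.06,1],
    [0,0,0,0.06,1],
    [0,0,0,0.06,1],
    [0,0,0,0,1]
  ]
}}

```text
clock: 26.35
tcp_pos: [0.5735, 0.1234, 0.1713]
orientation: [0.654, -0.271, 0.652, 0.271]
wrist_force: [2.5, 1.1, -0.2]
finger_gap: 0.025
```

Run:
```python
from h import *
s,R,y=show();S=cam('scene');show();T=cam('top')
cv2.imwrite('pics/t1.png',np.hstack([cv2.resize(S['pixels'][125:170,300:345],(400,400),interpolation=cv2.INTER_LANCZOS4),cv2.resize(T['pixels'][185:230,155:200],(400,400),interpolation=cv2.INTER_LANCZOS4)]))
```

```text
t 26.35 tcp [0.5735 0.1234 0.1713] yaw 2.357 x [ 0.002  0.001 -1.   ] F [ 2.54  1.07 -0.18] M [ 0.417 -0.603  0.111] gap 0.025 j6 -0.712
t 26.4 tcp [0.5735 0.1233 0.1713] yaw 2.358 x [ 0.002  0.001 -1.   ] F [ 2.05  0.75 -0.38] M [ 0.485 -0.642  0.04 ] gap 0.0253 j6 -0.712
```

View pics/t1.png

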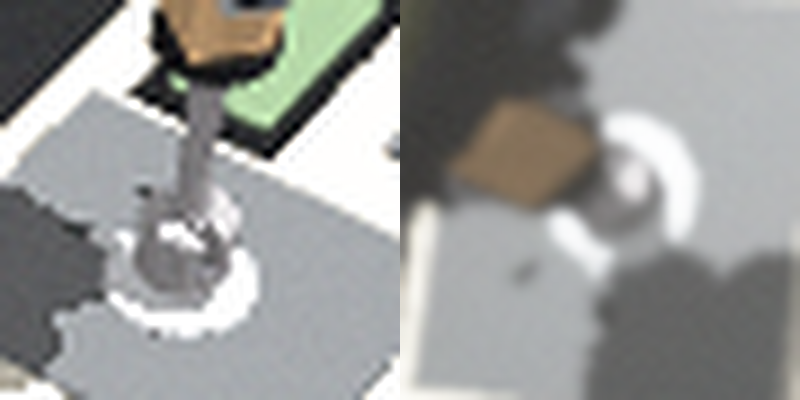

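Emit:
{"fn": "servo_tool", "kwargs": {
  "moves": [
    [0,0,0.05,0,1],
    [0,0,0,0.05,1],
    [0,0,0,0.05,1],
    [0,0,0,0.05,1],
    [0,0,0,0.05,1],
    [0,0,0,0.05,1],
    [0,0,0,0.05,1],
    [0,0,0,0.05,1],
    [0,0,0,0,1],
    [0,0,0,0,1]
  ]
}}

```text
clock: 27.7
tcp_pos: [0.5736, 0.1232, 0.1712]
orientation: [0.691, -0.153, 0.69, 0.153]
wrist_force: [3.8, -0.2, 0.5]
finger_gap: 0.0254
```

Run:
```python
from h import *
s,R,y=show();S=cam('scene');show();T=cam('top')
cv2.imwrite('pics/t2.png',np.hstack([cv2.resize(S['pixels'][125:170,300:345],(400,400),interpolation=cv2.INTER_LANCZOS4),cv2.resize(T['pixels'][185:230,155:200],(400,400),interpolation=cv2.INTER_LANCZOS4)]))
```

```text
t 27.7 tcp [0.5736 0.1232 0.1712] yaw 2.008 x [ 0.001 -0.    -1.   ] F [ 3.85 -0.18  0.5 ] M [ 0.041 -1.067  0.068] gap 0.0254 j6 -0.362
t 27.75 tcp [0.5736 0.1232 0.1712] yaw 2.008 x [ 0.001 -0.    -1.   ] F [4.1  0.02 0.75] M [ 0.054 -1.108  0.041] gap 0.0252 j6 -0.362
```

View pics/t2.png

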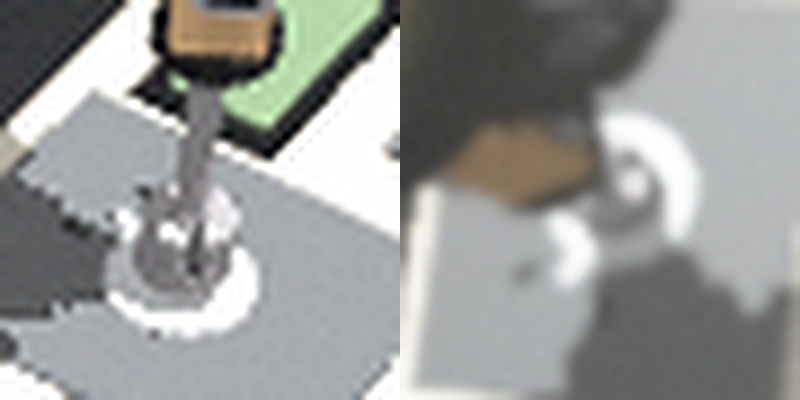

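Emit:
{"fn": "servo_tool", "kwargs": {
  "moves": [
    [0,-0.04,0.1,0,1],
    [0,0,0,0.04,1],
    [0,0,0,0.04,1],
    [0,0,0,0.04,1],
    [0,0,0,0.04,1],
    [0,0,0,0.04,1],
    [0,0,0,0,1],
    [0,0,0,0,1],
    [0,0,0,0,1],
    [0,0,0,0,1]
  ]
}}

```text
clock: 29.05
tcp_pos: [0.5741, 0.1232, 0.171]
orientation: [0.702, -0.083, 0.702, 0.083]
wrist_force: [2.1, -2.2, 0.4]
finger_gap: 0.0253
```

Run:
```python
from h import *
s,R,y=show();S=cam('scene');show();T=cam('top')
cv2.imwrite('pics/t3.png',np.hstack([cv2.resize(S['pixels'][125:170,300:345],(400,400),interpolation=cv2.INTER_LANCZOS4),cv2.resize(T['pixels'][185:230,155:200],(400,400),interpolation=cv2.INTER_LANCZOS4)]))
```

```text
t 29.05 tcp [0.5741 0.1232 0.171 ] yaw 1.807 x [-0. -0. -1.] F [ 2.12 -2.19  0.41] M [-0.577 -0.838  0.084] gap 0.0253 j6 -0.161
t 29.1 tcp [0.574  0.1233 0.171 ] yaw 1.807 x [-0. -0. -1.] F [ 2.47 -2.27  0.43] M [-0.634 -0.721  0.119] gap 0.0259 j6 -0.161
```

View pics/t3.png

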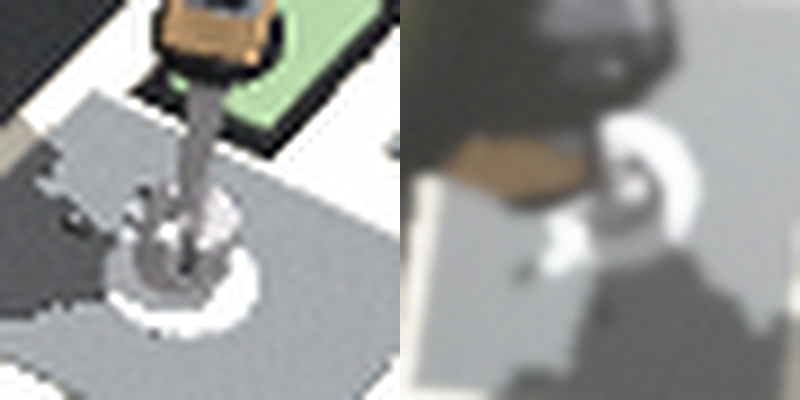

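Emit:
{"fn": "servo_tool", "kwargs": {
  "moves": [
    [0,-0.06,0.04,0,1],
    [0,0,0,0.03,1],
    [0,0,0,0.03,1],
    [0,0,0,0.03,1],
    [0,0,0,0.03,1],
    [0,0,0,0,1],
    [0,0,0,0,1],
    [0,0,0,0,1],
    [0,0,0,0,1],
    [0,0,0,0,1]
  ]
}}

```text
clock: 30.4
tcp_pos: [0.5745, 0.123, 0.1709]
orientation: [0.706, -0.041, 0.706, 0.041]
wrist_force: [-0.9, -0.6, 1.3]
finger_gap: 0.0252
```

Run:
```python
from h import *
s,R,y=show();S=cam('scene');show();T=cam('top');show()
cv2.imwrite('pics/t4.png',np.hstack([cv2.resize(S['pixels'][125:170,300:345],(400,400),interpolation=cv2.INTER_LANCZOS4),cv2.resize(T['pixels'][185:230,155:200],(400,400),interpolation=cv2.INTER_LANCZOS4)]))
```

```text
t 30.4 tcp [0.5745 0.123  0.1709] yaw 1.687 x [-0.  0. -1.] F [-0.94 -0.64  1.33] M [-0.466 -0.047  0.04 ] gap 0.0252 j6 -0.042
t 30.45 tcp [0.5745 0.123  0.171 ] yaw 1.687 x [-0.  0. -1.] F [ 0.26 -0.86  0.84] M [-0.48  -0.08   0.046] gap 0.0252 j6 -0.042
t 30.5 tcp [0.5745 0.123  0.1709] yaw 1.687 x [-0.  0. -1.] F [-1.31 -1.61  0.31] M [-0.455 -0.054  0.112] gap 0.0253 j6 -0.042
```

View pics/t4.png

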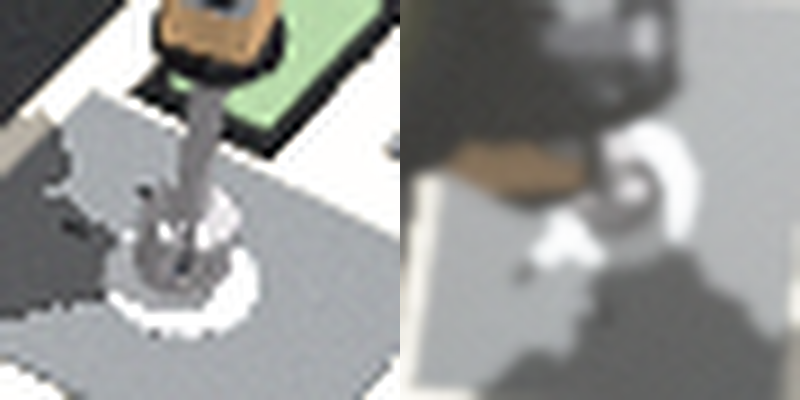

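Emit:
{"fn": "servo_tool", "kwargs": {
  "moves": [
    [0,0,0,0.03,1],
    [0,0,0,0.03,1],
    [0,0,0,0.02,1],
    [0,0,0,0,1],
    [0,0,0,0,1],
    [0,0,0,0,1],
    [0,0,0,0,1],
    [0,0,0,0,1],
    [0,0,0,0,1],
    [0,0,0,0,1]
  ]
}}

```text
clock: 31.75
tcp_pos: [0.5746, 0.123, 0.171]
orientation: [0.707, -0.013, 0.707, 0.013]
wrist_force: [0.2, -1.5, 1.1]
finger_gap: 0.0254
```

Run:
```python
from h import *
show();T=cam('top');show();cam('scene');show()
cv2.imwrite('pics/t5.png',cv2.resize(T['pixels'][185:230,155:200],(450,450),interpolation=cv2.INTER_LANCZOS4))
```

```text
t 31.75 tcp [0.5746 0.123  0.171 ] yaw 1.607 x [-0.  0. -1.] F [ 0.23 -1.49  1.1 ] M [-0.705  0.013  0.367] gap 0.0254 j6 0.038
t 31.8 tcp [0.5746 0.1229 0.171 ] yaw 1.607 x [ 0.  0. -1.] F [-0.03 -2.28 -0.3 ] M [-0.693  0.043  0.385] gap 0.0253 j6 0.038
t 31.85 tcp [0.5746 0.1229 0.171 ] yaw 1.607 x [ 0. -0. -1.] F [ 0.49 -2.53  0.53] M [-0.712  0.032  0.375] gap 0.0251 j6 0.038
```

View pics/t5.png

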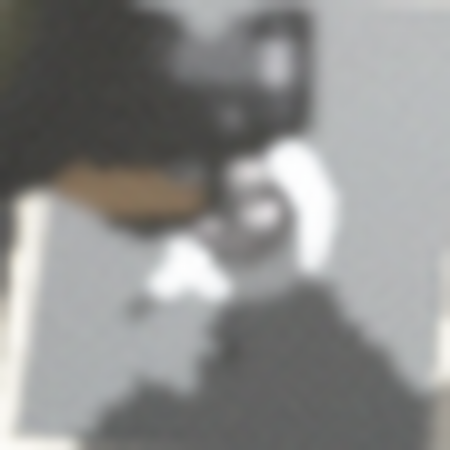

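Mz jumped to 0.37 N·m and the pointer sits on the second mark at crop (140,305), so the fastener is at its stop. I'll back off inside the slot clearance and then lift straight out.

Emit:
{"fn": "servo_tool", "kwargs": {
  "moves": [
    [0,0,0,-0.06,1],
    [0,-0.03,0,-0.06,1],
    [0,0,0,-0.03,1],
    [0,0,0,0,1],
    [-0.1,0,0,0,1],
    [-0.2,0,0,0,1],
    [-0.3,0,0,0,1],
    [-0.4,0,0,0,1],
    [-0.4,0,0,0,1],
    [-0.2,0,0,0,1]
  ]
}}

```text
clock: 33.1
tcp_pos: [0.5749, 0.1227, 0.1875]
orientation: [0.704, -0.066, 0.704, 0.066]
wrist_force: [0.9, -0.3, -1.9]
finger_gap: 0.0253
```

Emit:
{"fn": "servo_tool", "kwargs": {
  "moves": [
    [-0.5,0,0,0,1],
    [-1,0,0,0,1],
    [-1.5,0,0,0,1],
    [-1.5,0,0,0,1],
    [-1.5,0,0,0,1],
    [-1.5,0,0,0,1],
    [-1,0,0,0,1],
    [0,0,0,0,1],
    [0,0,0,0,1],
    [0,0,0,0,1]
  ]
}}

```text
clock: 34.35
tcp_pos: [0.5743, 0.1227, 0.2712]
orientation: [0.704, -0.066, 0.705, 0.066]
wrist_force: [0.0, 0.4, -2.2]
finger_gap: 0.0255
```

Run:
```python
from h import *
s,R,y=show();T=cam('top');S=cam('scene')
cv2.imwrite('pics/u1.png',np.hstack([cv2.resize(S['pixels'][70:170,260:360],(450,450),interpolation=2),cv2.resize(T['pixels'][185:230,155:200],(350,450),interpolation=cv2.INTER_LANCZOS4)]))
to([.6121,-.3163,.2684],.02)
t=s['tcp_pos']-[0,0,.0994];b=R[:,1]*.009;o=np.array([260,70])
for v in(t,t-b,t+b):print((proj(S,v)-o)*4.5)
```

```text
t 34.35 tcp [0.5743 0.1227 0.2712] yaw 1.757 x [-0.001  0.    -1.   ] F [ 0.    0.43 -2.19] M [-0.018 -0.002  0.054] gap 0.0255 j6 -0.112
shift cm [  0.3  -43.83  -4.42] turn 1.737
[297.4070676  228.02431948]
[292.73477066 238.69112518]
[302.0268607  217.47737946]
```

View pics/u1.png

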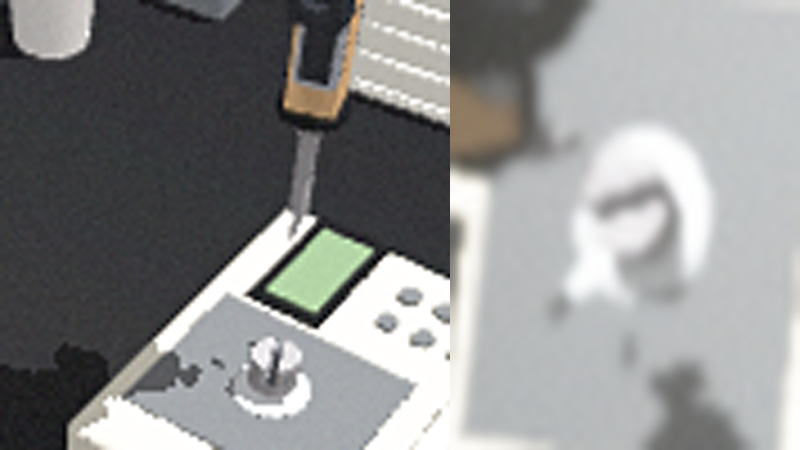

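The pointer points at the second mark (top crop about (560,305)) and the slot is free. Heading back to the hole.

Emit:
{"fn": "servo_tool", "kwargs": {
  "moves": [
    [0,-2,-0.2,0,1],
    [0,-4.2,-0.4,0,1],
    [0,-5,-0.5,0,1],
    [0,-5,-0.5,0,1],
    [0,-5,-0.5,0,1],
    [0,-5,-0.5,0,1],
    [0,-5,-0.5,0,1],
    [0,-5,-0.5,0,1],
    [0,-4.6,-0.5,0,1],
    [0,-3,-0.3,0,1]
  ]
}}

```text
clock: 35.7
tcp_pos: [0.6115, -0.3196, 0.2713]
orientation: [0.704, -0.065, 0.704, 0.065]
wrist_force: [0.3, 0.0, -2.2]
finger_gap: 0.0255
```

Emit:
{"fn": "servo_tool", "kwargs": {
  "moves": [
    [0,0,0,0.17,1],
    [0,0,0,0.18,1],
    [0,0,0,0.18,1],
    [0,0,0,0.18,1],
    [0,0,0,0.18,1],
    [0,0,0,0.18,1],
    [0,0,0,0.18,1],
    [0,0,0,0.18,1],
    [0,0,0,0.18,1],
    [0,0,0,0.127,1]
  ]
}}

```text
clock: 36.95
tcp_pos: [0.6118, -0.3171, 0.2717]
orientation: [0.503, 0.496, 0.504, -0.496]
wrist_force: [0.1, -0.4, -1.7]
finger_gap: 0.0254
```

Run:
```python
from h import *
s,R,y=show();to([.6121,-.3163,.2684],.02);T=cam('top');S=cam('scene')
cv2.imwrite('pics/v1.png',np.hstack([cv2.resize(S['pixels'][190:310,180:300],(400,400),interpolation=2),cv2.resize(T['pixels'][185:230,155:200],(400,400),interpolation=cv2.INTER_LANCZOS4)]))
```

```text
t 36.95 tcp [ 0.6118 -0.3171  0.2717] yaw 0.015 x [-0.001 -0.    -1.   ] F [ 0.12 -0.4  -1.75] M [-0.073  0.007 -0.037] gap 0.0254 j6 0.962
shift cm [ 0.33  0.03 -0.08] turn -0.005
```

View pics/v1.png

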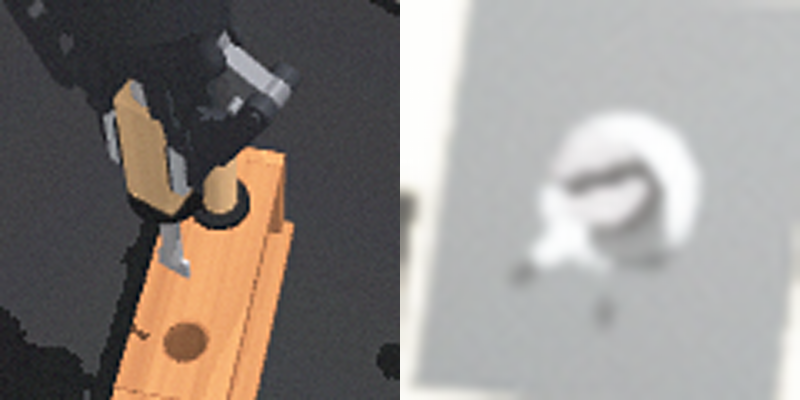

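Emit:
{"fn": "servo_tool", "kwargs": {
  "moves": [
    [1,0.03,-0.08,0,1],
    [2,0,0,0,1],
    [2,0,0,0,1],
    [1.5,0,0,0,1],
    [1,0,0,0,1],
    [1,0,0,0,1],
    [1.5,0,0,0,1],
    [1.5,0,0,0,1],
    [1.5,0,0,0,1],
    [1,0,0,0,1]
  ]
}}

```text
clock: 38.3
tcp_pos: [0.6124, -0.3148, 0.1305]
orientation: [0.504, 0.495, 0.505, -0.495]
wrist_force: [-0.6, -0.8, -2.1]
finger_gap: 0.025
```

Run:
```python
from h import *
s,R,y=show();to([.6121,-.3163,.1154],.02)
```

```text
t 38.3 tcp [ 0.6124 -0.3148  0.1305] yaw 0.02 x [-0.001  0.001 -1.   ] F [-0.61 -0.78 -2.14] M [ 0.03  -0.001  0.011] gap 0.025 j6 0.959
shift cm [ 1.51 -0.03  0.15] turn -0.0
```

Unloaded and well centred. I'll correct 1 mm and finish lowering.

Emit:
{"fn": "servo_tool", "kwargs": {
  "moves": [
    [0.2,0,0.1,0,1],
    [0.4,0,0,0,1],
    [0.3,0,0,0,1],
    [0.2,0,0,0,1],
    [0.2,0,0,0,1],
    [0.1,0,0,0,1],
    [0.1,0,0,0,1],
    [0,0,0,0,1],
    [0,0,0,0,1],
    [0,0,0,0,1]
  ]
}}

```text
clock: 39.55
tcp_pos: [0.6129, -0.3161, 0.1171]
orientation: [0.505, 0.495, 0.505, -0.495]
wrist_force: [-0.0, -0.1, -1.8]
finger_gap: 0.0257
```

Run:
```python
from h import *
s,R,y=show();to([.6121,-.3163,.1154],.02);S=cam('scene')
cv2.imwrite('pics/w1.png',cv2.resize(S['pixels'][220:310,190:280],(540,540),interpolation=2))
```

```text
t 39.55 tcp [ 0.6129 -0.3161  0.1171] yaw 0.02 x [ 0. -0. -1.] F [-0.   -0.12 -1.79] M [-0.057 -0.015  0.008] gap 0.0257 j6 0.958
shift cm [ 0.17 -0.08  0.02] turn -0.0
```

View pics/w1.png

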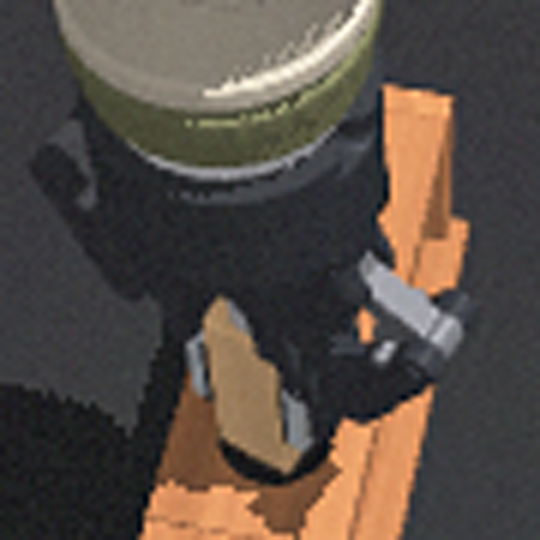

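Another 2 mm, until the flange bears; then I'll open the fingers.

Emit:
{"fn": "servo_tool", "kwargs": {
  "moves": [
    [0.05,0,0,0,1],
    [0.05,0,0,0,1],
    [0.05,0,0,0,1],
    [0.03,0,0,0,1],
    [0,0,0,0,1],
    [0,0,0,0,1],
    [0,0,0,0,1],
    [0,0,0,0,1],
    [0,0,0,0,1],
    [0,0,0,0,1]
  ]
}}

```text
clock: 40.85
tcp_pos: [0.6128, -0.3161, 0.1154]
orientation: [0.505, 0.495, 0.505, -0.495]
wrist_force: [-1.8, 0.7, 1.5]
finger_gap: 0.0255
```

Run:
```python
from h import *
show();cam('scene');show()
```

```text
t 40.85 tcp [ 0.6128 -0.3161  0.1154] yaw 0.02 x [ 0. -0. -1.] F [-1.76  0.69  1.46] M [ 0.084  0.273 -0.012] gap 0.0255 j6 0.958
t 40.9 tcp [ 0.6128 -0.3161  0.1153] yaw 0.02 x [ 0. -0. -1.] F [-0.86  0.9   1.67] M [0.135 0.328 0.028] gap 0.0254 j6 0.958
```

Seated: Fz rose by about 3 N at the original height. Releasing slowly.

Emit:
{"fn": "servo_tool", "kwargs": {
  "moves": [
    [0,0,0,0,0.3],
    [0,0,0,0,0],
    [0,0,0,0,-0.5],
    [0,0,0,0,-1],
    [0,0,0,0,-1],
    [0,0,0,0,-1],
    [0,0,0,0,-1],
    [0,0,0,0,-1],
    [0,0,0,0,-1],
    [0,0,0,0,-1]
  ]
}}

```text
clock: 42.15
tcp_pos: [0.6129, -0.3161, 0.1152]
orientation: [0.505, 0.495, 0.505, -0.495]
wrist_force: [0.5, -0.6, 0.2]
finger_gap: 0.0854
```

Emit:
{"fn": "servo_tool", "kwargs": {
  "moves": [
    [-0.5,0,0,0,-1],
    [-1,0,0,0,-1],
    [-2,0,0,0,-1],
    [-2,0,0,0,-1],
    [-2,0,0,0,-1],
    [-2,0,0,0,-1],
    [-2,0,0,0,-1],
    [-1,0,0,0,-1],
    [0,0,0,0,-1],
    [0,0,0,0,-1]
  ]
}}

```text
clock: 43.4
tcp_pos: [0.6126, -0.3159, 0.2394]
orientation: [0.505, 0.495, 0.505, -0.495]
wrist_force: [-0.3, 0.1, -0.1]
finger_gap: 0.085
```

Run:
```python
from h import *
s,R,y=show();T=cam('top');S=cam('scene')
cv2.imwrite('pics/x1.png',np.hstack([cv2.resize(S['pixels'][220:310,190:280],(400,400),interpolation=2),cv2.resize(T['pixels'][185:230,155:200],(400,400),interpolation=cv2.INTER_LANCZOS4)]))
cv2.imwrite('pics/x2.png',cv2.resize(S['pixels'],(800,600)))
for k,z in(('driver_grip',.135),('driver',.09),('nutdriver',.09)): print(k,[(np.round(d['location'],1).tolist(),round(d['conf'],2),atz(S,d['location'],z)[:2].round(4).tolist()) for d in models.pinpoint(k,S)])
```

```text
t 43.4 tcp [ 0.6126 -0.3159  0.2394] yaw 0.02 x [-0.001  0.001 -1.   ] F [-0.31  0.11 -0.13] M [ 0.018 -0.038  0.009] gap 0.085 j6 0.958
driver_grip [([235.0, 279.2], 0.82, [0.6118, -0.3123])]
driver [([234.7, 292.8], 0.75, [0.6118, -0.3175]), ([217.7, 412.0], 0.57, [0.7025, -0.4981]), ([156.0, 366.5], 0.24, [0.5754, -0.4951])]
nutdriver [([245.1, 249.9], 0.59, [0.5768, -0.2289])]
```

View pics/x1.png

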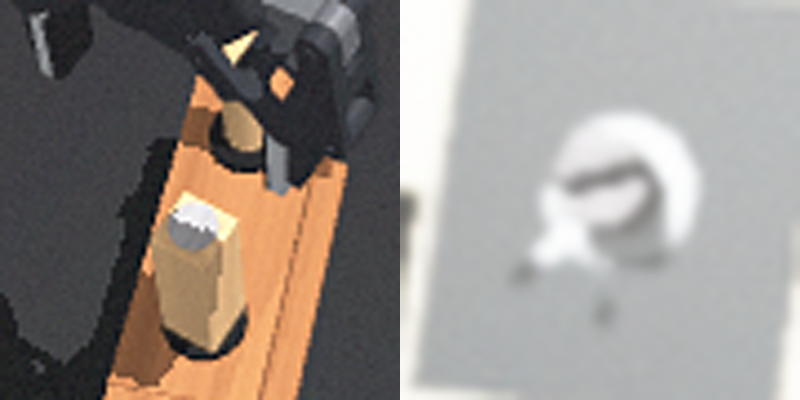

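View pics/x2.png

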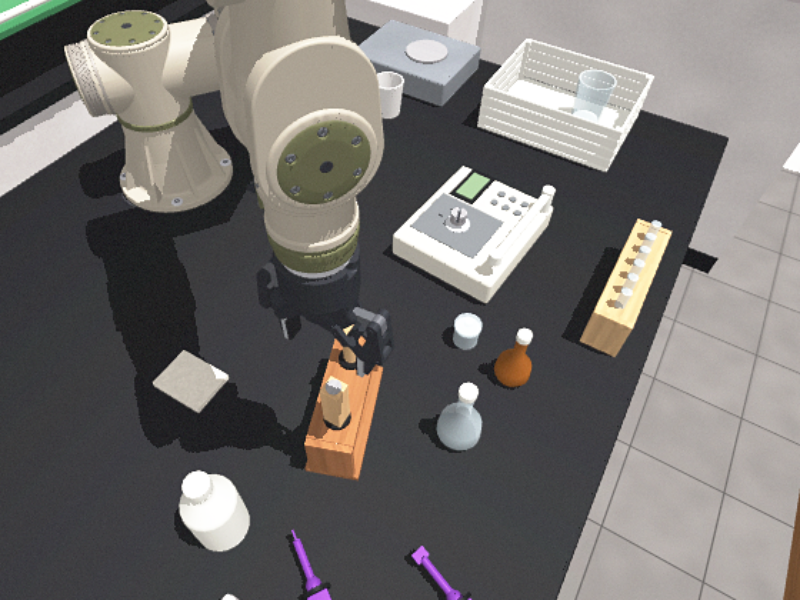

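The screwdriver stands upright in its hole with the flange down (scene (235,293)). The pointer is on the second mark, and the gripper is open and clear of everything. Handing in.

Run:
```python
from h import *
print(order.hand_in())
```

```text
the job is handed in; nothing more can be done
None
```

The job is handed in at about 43 s of the 72 s allowed; the hand-in itself gives no verdict.

**What I did:** I took the wooden square-handled screwdriver from the rack's right hole and rested its blade on the fastener at about 2–3 N. It dropped into the slot after a sideways correction of about 1 mm and a small wiggle, and I let it down to the floor, about 9 mm below `screw`. I then turned it clockwise until the torque rose to 0.37 N·m at the stop, backed off within the slot's clearance, lifted out and hung the screwdriver back in the same hole.

**Last checks:**
- **Lock:** the top picture shows the pointer on the second mark. I judged this from the picture and the torque, since the lock angle is not reported.
- **Screwdriver:** its flange bore on the rack at the original height, with the axis about 1 mm from where it started. It stands upright and released, and the gripper is 12 cm above its grasp height.
- **Other things:** the nut driver, meter and glassware appear where they were.

**Checks that disagreed or missed:**
- **Grip point:** the final network estimate was about 4 mm off the flange-based position. The picture shows the tool upright, so I put this down to network noise.
- **Purple look-alikes:** they appeared in different places from one picture to the next, although the arm never went near them.
- **Networks:** they missed the meter once, missed the tip once when it was over the meter, and sometimes reported the purple look-alikes as the screwdriver.

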